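# Bridge the display riser with its shelf board

### The job

Finish the raised pastry display: pick up the long pale board and lay it across the two brass-coloured uprights of the riser, centred and lying flat in the lipped seats of both, so that it bridges over the doughnut. Set it down rather than dropping it, and leave the short dark board and the doughnut where they are.

Things in the scene. Friction and masses are not known exactly. Their poses are not given: they have to be found in the camera images.
- long_board_center (a point): Centre (half-way up) of the loose long pale-wood board, 40 mm wide (its x) x 240 mm long (its y) x 26 mm thick (its z), about 0.2 kg. It lies flat on the counter, in one of two places, pointing away from the robot; either end may go either way. Grasp it across its 40 mm width at the middle.
- short_board_center (a point): Centre (half-way up) of a loose short dark-wood board, 40 mm wide (x) x 120 mm long (y) x 26 mm thick (z), flat on the counter. Too short to reach both uprights; it is not wanted and stays where it is.
- riser_seat (a point): Fixed riser: white stone base (100 x 230 x 12 mm), two brass uprights 85 mm either way along its y. Point midway between them at the height of their flat seats, 110 mm above the counter; z up. Each seat runs from 70 to 100 mm off it in y and is 64 mm wide in x between lips 12 mm high. The board, when home, has its centre 13 mm above this point, y along y, and overhangs each seat by 20 mm.
- doughnut_center (a point): Centre (half-way up) of a loose pink doughnut, 85 mm across and 30 mm high, lying on the riser's base between the uprights; its top is 42 mm above the counter. It stays there. (Behind it and to the left, beyond x = 0.63 m, stands a shop scale: its empty pan is about 0.2 m high, its dial higher.)

How it is judged:
At the end, for the whole second after the job is handed in: The long pale board lies at rest and flat (within 3.5 degrees) in the seats of both uprights: its centre within 20 mm of the riser's middle along the bridge, within 15 mm across it and within 5 mm of its resting height, its length within 10 degrees of the line between the uprights, let go of (x of long_board_center in the frame of riser_seat between -0.015 and 0.015 m and y of long_board_center in the frame of riser_seat between -0.02 and 0.02 m and z of long_board_center in the frame of riser_seat between 0.008 and 0.018 m and angle between the y axis of long_board_center and the y axis of riser_seat, either way round below 0.1745 rad and angle between long_board_center's own z axis and vertical below 0.06 rad and linear speed of long_board below 0.02 m/s); the robot touches nothing.
It fails at once if the doughnut is moved by more than 20 mm (distance of doughnut_center from where it was at the start of the episode above 0.02 m).
It fails at once if the short board is moved by more than 30 mm (distance of short_board_center from where it was at the start of the episode above 0.03 m).
It fails at once if the long board is dropped from more than about 3 cm (linear speed of long_board above 0.75 m/s and contact force between each of the arm, the fingers and long_board below 0.05 N).
It also fails if it takes over 42 s, if anything falls off the work surface, if the arm or the gripper's body presses on something with over 40 N, if the wrist force passes 120 N, or if a joint passes its speed limit or range.

### The arm

A 6-joint arm with a two-finger parallel gripper is mounted at the origin on a cart in front of the work surface, level with it; the furniture and walls round the work are solid. World frame = base frame: x ahead of the robot, y to its left, z up, the work surface at z = 0. Lengths are in m, angles in rad, forces in N, time in s.
With the tool pointing down it reaches from about 0.225 to 0.875 m from the base axis. Payload 3.4 kg.
Tool frame: the origin (TCP) lies at the very end of the fingers, on their centre line; the grasp point (between the pads) lies 19 mm behind it; z points along the fingers, y is the line along which they close (so a half turn about z gives the same grasp; the last joint's range is limited). The gripper opens to 85 mm and grips with 20 to 120 N. Pads are 22 mm wide; open, the fingers measure 114 mm over their backs; the gripper's body (76 mm by 85 mm) begins 54 mm behind the grasp point. The pads swing forward as they close: fully open they stand 13 mm farther back than shut.
Start: joints at [0.982, 0.276, 1.505, -0, 1.361, -0.121], TCP at [0.259, 0.513, 0.231] pointing down, gripper open.
Joint ranges: [-2.89, 2.89], [-0.75, 2.08], [0.22, 2.7], [-1.18, 4.32], [0.11, 2.71], [-2.7, 2.7]. Speed limits (rad/s): [2.57, 2.57, 3.14, 3.14, 3.14, 3.14].

### API

Orientations are given as a unit quaternion [w, x, y, z].
In Python, from rig import readout, vision, manip gives the robot as it stands.
- The arm moves only by the shell command python3 -m handwheel 'ROWS' [FORCE]. ROWS is JSON, a list of rows, each a list of 3 entries, a list of its own where there are three numbers: the shift along the tool's x, y, z in mm, then the turn, a rotation vector about the tool's x, y, z in units of 6 degrees (1.0 is 6 degrees), then the closure, from -1 (fully open) to 1 (shut), so that 0 is half open. A call has 1 to 20 rows; each row shifts and turns the commanded pose from where the row before left it, along the tool's axes as they then stand; what a row does not reach is not made up. A row lasts 1/8 s, in which the tool goes at most 62.5 mm and 10.7 degrees, less where a joint would pass 70% of its speed; a pose out of reach is approached as far as the arm can. A call is refused whole if a number of a shift passes 62.5 or a number of a turn 1, either way. A call with a gripper value outside its range is refused whole. The fingers move at their own pace and stop on an object; FORCE is the grip in N (left out, the last holds). Time passes only in rows, so rows that do not move let the fingers close. It gives the time, the measured TCP pose, the force, the opening and the grip force at its end, in the units of the state.
- readout.get_state(): the state, without advancing time (a new reading comes with each control period).
- vision.get_image(name): name is "scene" or "top" or "wrist"; returns the picture (384x512x3 uint8, blue, green, red); there is no depth.
- vision.camera_params(name): a dict with "intrinsics" (3x3 intrinsics, pixels), "rvec" (rotation vector, rad) and "tvec" (3), from world to camera coordinates, as OpenCV has them; the wrist camera has in their place "hand_eye" (4x4, takes a point from camera to tool coordinates, whose origin is the TCP and whose axes are the flange's). Camera axes: x right, y down, z forward; pixel columns grow to the right and rows downward; lengths in m; the calibration is good to about 2 mm. A picture is of the moment at which its call begins: read the wrist's pose just before it. camera_params takes no time and is no camera call.
- manip.sign_off(): hands the job in; it is judged then, once.
The state is a dict: "clock": time; "qpos": joint angles; "qd": joint speeds; "effort": joint torques, N m; "position": TCP position; "ee_rot": TCP orientation; "contact_force": force on the tool from outside, world axes, zero at the start; "moment": the same for the moment, N m; "width": finger opening in m; "gripper_force": force on a finger pad.
Only numpy, scipy, OpenCV 4.12 (cv2) and the standard library are available. Lean on these libraries where they do the work, as an engineer would, in place of code of your own. Each camera call takes 0.05 s, during which the arm holds its last target. There are 200 camera calls.

## Working session

There is one attempt and no reset: what is moved stays moved. The work goes in short steps, Python scripts to look and compute and a shell command to move; the robot and the scene stay as the last step left them, time stands still between calls to the robot, and variables do not carry over. Pictures are saved under pics/ and viewed, at most 10 in all, crops included, and the job is handed in when it is done.

```bash
mkdir -p pics; python3 - <<'E'
from rig import readout, vision
import cv2
for n in("scene","top"):
    cv2.imwrite(f"pics/{n}0.png",vision.get_image(n))
    p=vision.camera_params(n);print({k:__import__('numpy').round(v,4).tolist() for k,v in p.items()})
s=readout.get_state();print(s)
print(vision.camera_params("wrist"))
E
```

```text
{'intrinsics': [[357.9143, 0.0, 256.2803], [0.0, 357.9143, 196.6296], [0.0, 0.0, 1.0]], 'rvec': [2.0474, -0.6932, 0.3827], 'tvec': [-0.3897, 0.2615, 0.7159]}
{'intrinsics': [[347.0051, 0.0, 255.2075], [0.0, 347.0051, 189.955], [0.0, 0.0, 1.0]], 'rvec': [2.1466, -2.1921, 0.098], 'tvec': [0.0409, 0.4909, 1.0167]}
{'clock': 0.1, 'qpos': array([ 9.81990186e-01,  2.76553024e-01,  1.50602706e+00, -1.10793939e-05,
        1.36072165e+00, -1.20995558e-01]), 'qd': array([-0.00046639, -0.00188746, -0.00098086,  0.00137972, -0.00084826,
        0.00094996]), 'effort': array([ 1.21928872e-03, -4.17701054e+01, -2.46404707e+01,  1.05625356e-04,
        5.74580685e-03, -2.47879541e-05]), 'position': array([0.2590202 , 0.51280963, 0.23050592]), 'ee_rot': array([-2.91870860e-04,  2.31777013e-01,  9.72768567e-01, -8.03167643e-04]), 'contact_force': array([-0.53543967, -0.59568827,  0.45895693]), 'moment': array([ 0.00382275, -0.05563326, -0.04536055]), 'gripper_force': 0.0, 'width': 0.08522634346107497}
{'intrinsics': array([[304.50753147,   0.        , 252.46717815],
       [  0.        , 304.50753147, 191.53248814],
       [  0.        ,   0.        ,   1.        ]]), 'hand_eye': array([[ 1.01731801e-03, -9.49180418e-01, -3.14730836e-01,
         8.08428447e-02],
       [ 9.99999455e-01,  1.03986976e-03,  9.62519224e-05,
        -7.00087474e-04],
       [ 2.35918638e-04, -3.14730762e-01,  9.49180958e-01,
        -1.42301757e-01],
       [ 0.00000000e+00,  0.00000000e+00,  0.00000000e+00,
         1.00000000e+00]])}
```

View pics/top0.png

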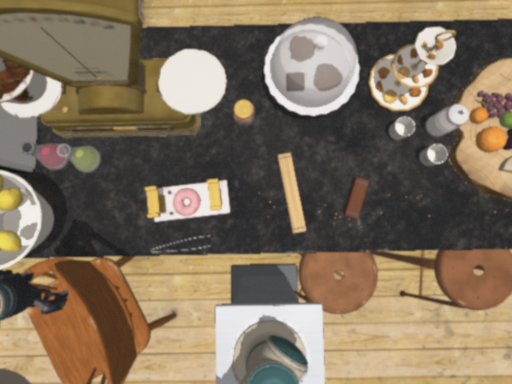

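View pics/scene0.png

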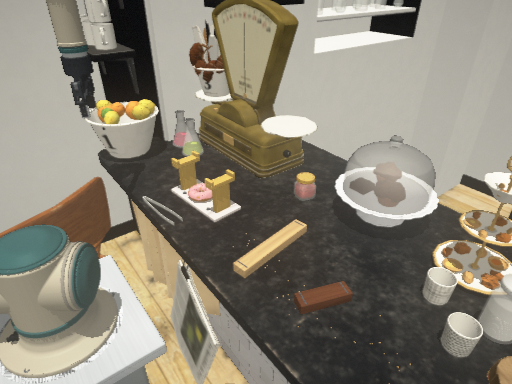

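The top view shows the long board from about (285,153) to (298,233), the short board at (357,198), and the riser with seats at (153,202) and (214,194). The doughnut is at (187,202). The scene view agrees. I'll enlarge the top view for exact corners.

```bash
cat > h.py <<'E'
import numpy as np, cv2
from scipy.spatial.transform import Rotation as R
from rig import readout, vision
def cam(n):
    p=vision.camera_params(n); K=np.array(p["intrinsics"])
    if n=="wrist":
        s=readout.get_state(); q=s["ee_rot"]; T=np.eye(4)
        T[:3,:3]=R.from_quat([q[1],q[2],q[3],q[0]]).as_matrix(); T[:3,3]=s["position"]
        M=T@np.array(p["hand_eye"]); return K,M[:3,:3],M[:3,3]
    Rm=cv2.Rodrigues(np.array(p["rvec"]))[0]; return K,Rm.T,-Rm.T@np.array(p["tvec"]).ravel()
def onplane(c,uv,z):
    K,A,o=c; uv=np.atleast_2d(uv).astype(float)
    d=(A@np.linalg.inv(K)@np.c_[uv,np.ones(len(uv))].T).T
    return o+d*((z-o[2])/d[:,2])[:,None]
def proj(c,P):
    K,A,o=c; q=(K@A.T@(np.atleast_2d(P)-o).T).T; return q[:,:2]/q[:,2:]
E
python3 - <<'E'
from h import *
im=cv2.imread("pics/top0.png"); c=cam("top")
hsv=cv2.cvtColor(im,cv2.COLOR_BGR2HSV)
m=((hsv[...,2]>110)&(hsv[...,1]>40)).astype(np.uint8); m[:145]=0;m[240:]=0;m[:,:265]=0;m[:,320:]=0
r=cv2.minAreaRect(np.argwhere(m)[:,::-1].astype(np.float32)); print(m.sum(),r)
print(np.round(onplane(c,cv2.boxPoints(r),.026),3)); print(onplane(c,[r[0]],.026))
print("cam",c[2])
cv2.imwrite("pics/c1.png",cv2.resize(im[165:235,135:235],None,fx=8,fy=8,interpolation=cv2.INTER_CUBIC)[:560])
E
```

```text
1180 ((299.48077392578125, 190.90383911132812), (81.19208526611328, 30.397998809814453), 78.69007110595703)
[[ 0.599 -0.036  0.026]
 [ 0.615 -0.127  0.026]
 [ 0.375 -0.166  0.026]
 [ 0.359 -0.077  0.026]]
[[ 0.48580435 -0.10157634  0.026     ]]
cam [0.39185372 0.02572339 1.0593054 ]
```

View pics/c1.png

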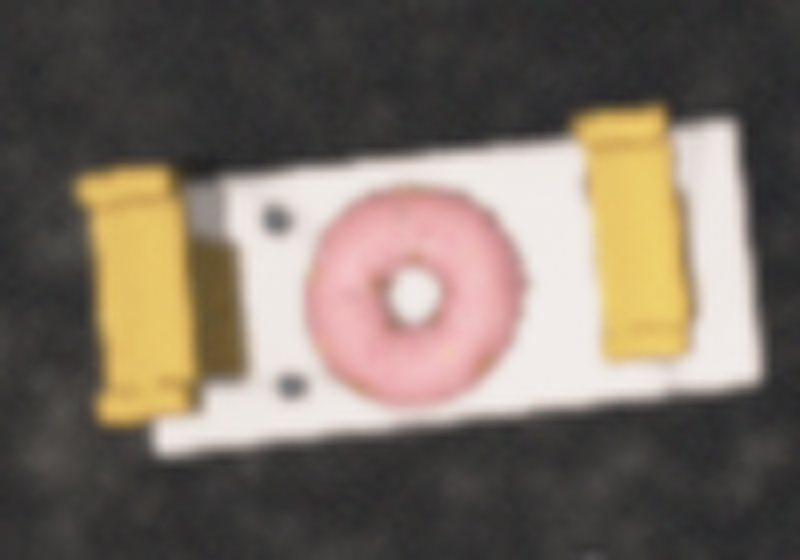

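The crop shows the riser base corners at (738,118), (762,385) and (155,455), with upright tops centred near (135,295) and (632,232) in the crop. I'll refine the board mask (minAreaRect came out too wide because of speckle) and solve for the riser.

```bash
python3 - <<'E'
from h import *
im=cv2.imread("pics/top0.png"); c=cam("top")
px=lambda P:(np.array(P)+.5)/8-.5+[135,165]
L=onplane(c,px([(75,180),(170,168),(195,410),(100,422)]),.122); Rr=onplane(c,px([(572,112),(665,103),(690,355),(603,358)]),.122)
B=onplane(c,px([(738,118),(762,385),(155,455)]),.012)
l,r=L.mean(0),Rr.mean(0); d=l-r
print("L",np.round(L,3).tolist(),"\nR",np.round(Rr,3).tolist()); print("mid",(l+r)/2,"dist",np.linalg.norm(d),"yaw",np.degrees(np.arctan2(-d[0],d[1])))
e=B[2]-B[1]; print("base mid",(B[0]+B[2])/2,np.linalg.norm(e),"yaw",np.degrees(np.arctan2(-e[0],e[1])))
hsv=cv2.cvtColor(im,cv2.COLOR_BGR2HSV)
m=((hsv[...,2]>110)&(hsv[...,1]>40)).astype(np.uint8)
n,lab,st,ce=cv2.connectedComponentsWithStats(m)
for i in range(1,n):
    if 270<ce[i][0]<310 and 180<ce[i][1]<205 and st[i][4]>200:
        q=cv2.minAreaRect(np.argwhere(lab==i)[:,::-1].astype(np.float32)); b=onplane(c,cv2.boxPoints(q),.026)
        print(st[i],q,np.round(b,3).tolist(),b.mean(0))
E
```

```text
L [[0.497, 0.333, 0.122], [0.5, 0.3, 0.122], [0.418, 0.291, 0.122], [0.414, 0.324, 0.122]] 
R [[0.516, 0.163, 0.122], [0.519, 0.132, 0.122], [0.433, 0.124, 0.122], [0.432, 0.154, 0.122]]
mid [0.46603899 0.22762972 0.122     ] dist 0.1698003246881755 yaw 6.036515089474895
base mid [0.46562575 0.22701428 0.012     ] 0.22995796550624525 yaw 5.375662177067546
[ 277  152   30   82 1179] ((291.69232177734375, 192.4615478515625), (81.19207000732422, 14.512593269348145), 78.69007110595703) [[0.599, -0.036, 0.026], [0.607, -0.079, 0.026], [0.367, -0.119, 0.026], [0.359, -0.077, 0.026]] [ 0.48296856 -0.07796095  0.026     ]
```

```bash
Z='[[0,0,0],[0,0,1],-1]'; python3 -m handwheel '[[[0,0,0],[0,0,1],-1],[[0,0,0],[0,0,1],-1],[[0,0,0],[0,0,1],-1],[[0,0,0],[0,0,1],-1],[[0,0,0],[0,0,1],-1],[[0,0,0],[0,0,1],-1],[[0,0,0],[0,0,1],-1],[[0,0,0],[0,0,1],-1],[[0,0,0],[0,0,1],-1],[[0,0,0],[0,0,1],-1],[[0,0,0],[0,0,1],-1],[[0,0,0],[0,0,1],-1],[[0,0,0],[0,0,1],-1],[[0,0,0],[0,0,1],-1],[[0,0,0],[0,0,1],-1],[[0,0,0],[0,0,1],-1],[[0,0,0],[0,0,1],-1],[[0,0,0],[0,0,1],-1],[[0,0,0],[0,0,1],-1],[[0,0,0],[0,0,1],-1]]'
python3 -m handwheel '[[[0,0,0],[0,0,1],-1],[[0,0,0],[0,0,1],-1],[[0,0,0],[0,0,1],-1],[[0,0,0],[0,0,0.9],-1],[[0,0,0],[0,0,0],-1]]'
cat >> h.py <<'E'
def go(target,yaw_y=None):
    s=readout.get_state(); q=s["ee_rot"]; A=R.from_quat([q[1],q[2],q[3],q[0]]).as_matrix()
    print("t",s["clock"],"pos",s["position"].round(4),"w",round(s["width"],4),"F",s["contact_force"].round(1),"shift mm",(A.T@(np.array(target)-s["position"])*1000).round(1), "yaw_y",np.degrees(np.arctan2(A[1,1],A[0,1])).round(2))
    if yaw_y is not None:
        y=np.radians(yaw_y); y=np.array([np.cos(y),np.sin(y),0]); z=np.array([0,0,-1.]); G=np.c_[np.cross(y,z),y,z]
        print("turn units",(np.degrees(R.from_matrix(A.T@G).as_rotvec())/6).round(2))
E
python3 -c "
from h import *
go([.482,-.079,.231],-80.4)"
```

```text
clock: 2.6
position: [0.2591, 0.5129, 0.2308]
ee_rot: [0.0, 0.959, 0.284, -0.0]
contact_force: [0.8, -0.2, 0.6]
width: 0.0856
gripper_force: 0.0
clock: 3.22
position: [0.2591, 0.513, 0.2308]
ee_rot: [0.0, 0.996, 0.086, -0.0]
contact_force: [0.1, 0.3, 0.1]
width: 0.0853
gripper_force: 0.0
t 3.225 pos [0.2591 0.513  0.2308] w 0.0853 F [0.1 0.3 0.1] shift mm [1.182e+02 6.214e+02 2.000e-01] yaw_y -80.14
turn units [0.01 0.01 0.04]
```

```bash
python3 -m handwheel '[[[4,24,0],[0,0,0],-1],[[9,48,0],[0,0,0],-1],[[9,48,0],[0,0,0],-1],[[9,48,0],[0,0,0],-1],[[9,48,0],[0,0,0],-1],[[9,48,0],[0,0,0],-1],[[9,48,0],[0,0,0],-1],[[9,48,0],[0,0,0],-1],[[9,48,0],[0,0,0],-1],[[9,48,0],[0,0,0],-1],[[9,48,0],[0,0,0],-1],[[9,48,0],[0,0,0],-1],[[9,48,0],[0,0,0],-1],[[6,21,0],[0,0,0],-1],[[0,0,0],[0,0,0],-1],[[0,0,0],[0,0,0],-1]]'
python3 - <<'E'
from h import *
go([.482,-.079,.231],-80.4)
c=cam("wrist"); im=vision.get_image("wrist"); cv2.imwrite("pics/w1.png",im)
hsv=cv2.cvtColor(im,cv2.COLOR_BGR2HSV); m=((hsv[...,2]>110)&(hsv[...,1]>40)).astype(np.uint8)
n,lab,st,ce=cv2.connectedComponentsWithStats(m)
for i in range(1,n):
    if st[i][4]>1500:
        q=cv2.minAreaRect(np.argwhere(lab==i)[:,::-1].astype(np.float32)); b=onplane(c,cv2.boxPoints(q),.026)
        print(st[i],np.round(cv2.boxPoints(q)).tolist(),np.round(b,4).tolist(),b.mean(0))
E
```

```text
clock: 5.22
position: [0.4802, -0.0774, 0.2312]
ee_rot: [-0.001, 0.996, 0.086, -0.001]
contact_force: [0.0, 0.2, -1.0]
width: 0.0851
gripper_force: 0.0
t 5.225 pos [ 0.4802 -0.0774  0.2312] w 0.0851 F [ 0.   0.2 -1. ] shift mm [1.5 1.9 0.2] yaw_y -80.16
turn units [-0.01  0.01  0.04]
[ 234   49   38  204 6808] [[234.0, 49.0], [271.0, 49.0], [271.0, 252.0], [234.0, 252.0]] [[0.5964, -0.038, 0.026], [0.603, -0.0759, 0.026], [0.3689, -0.1214, 0.026], [0.3607, -0.0745, 0.026]] [ 0.48222297 -0.07744886  0.026     ]
[   0  100   77  119 5350] [[-0.0, 100.0], [76.0, 100.0], [76.0, 218.0], [0.0, 218.0]] [[0.5021, 0.2066, 0.026], [0.5164, 0.1245, 0.026], [0.3738, 0.1258, 0.026], [0.3575, 0.2188, 0.026]] [0.43745109 0.16892572 0.026     ]
[ 365  156   85   97 2783] [[363.0, 235.0], [426.0, 152.0], [450.0, 170.0], [386.0, 254.0]] [[0.4122, -0.2307, 0.026], [0.5272, -0.2725, 0.026], [0.5115, -0.3075, 0.026], [0.3924, -0.2682, 0.026]] [ 0.46082977 -0.26972246  0.026     ]
[   0  245  129   97 6577] [[-0.0, 245.0], [128.0, 245.0], [128.0, 341.0], [0.0, 341.0]] [[0.3189, 0.2221, 0.026], [0.3472, 0.0606, 0.026], [0.1912, 0.0537, 0.026], [0.1592, 0.2356, 0.026]] [0.254114   0.14298625 0.026     ]
[ 219  268  139   98 6993] [[202.0, 338.0], [223.0, 262.0], [365.0, 302.0], [343.0, 378.0]] [[0.2152, -0.0503, 0.026], [0.3435, -0.0629, 0.026], [0.3151, -0.2623, 0.026], [0.1769, -0.2698, 0.026]] [ 0.26266766 -0.16131812  0.026     ]
```

View pics/w1.png

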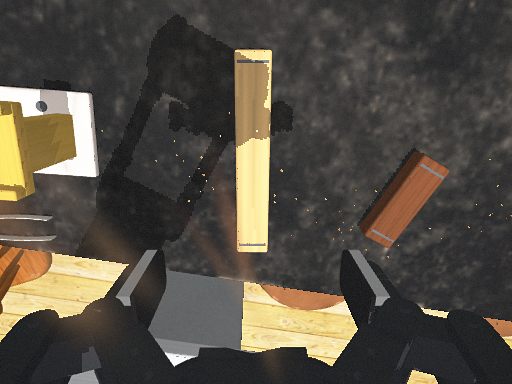

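The wrist view shows the board, columns 235–271 and rows 49–252, lying parallel to the fingers with the short board well to the right. I'll take its midline from the mask.

```bash
python3 - <<'E'
from h import *
im=cv2.imread("pics/w1.png"); c=cam("wrist")
hsv=cv2.cvtColor(im,cv2.COLOR_BGR2HSV); m=((hsv[...,2]>110)&(hsv[...,1]>40)); 
P=[]
for v in range(55,248,12):
    u=np.flatnonzero(m[v,220:290])+220; e=onplane(c,[[u[0]-.5,v],[u[-1]+.5,v]],.026); P.append(e.mean(0)); print(v,u[0],u[-1],round(np.linalg.norm(e[0]-e[1]),4),end='; ')
P=np.array(P); f=np.polyfit(P[:,0],P[:,1],1); yaw=np.degrees(np.arctan(f[0]))
en=onplane(c,[[253,49],[253,252]],.026); x=en[:,0].mean(); C=[x,np.polyval(f,x)]
print("\nyaw",yaw,"centre",C,"len",np.linalg.norm(en[0]-en[1]))
go([*C,.012],yaw-90)
E
```

```text
55 234 271 0.0398; 67 235 271 0.0392; 79 235 271 0.0396; 91 235 270 0.039; 103 235 270 0.0395; 115 235 270 0.04; 127 236 269 0.0382; 139 236 269 0.0387; 151 236 269 0.0392; 163 236 269 0.0397; 175 236 268 0.039; 187 236 268 0.0395; 199 236 268 0.04; 211 237 268 0.0393; 223 237 267 0.0386; 235 237 267 0.0392; 247 237 267 0.0397; 
yaw 9.68542242997284 centre [np.float64(0.4824731210860095), np.float64(-0.07711130015956295)] len 0.2384750911807118
t 5.275 pos [ 0.4803 -0.0772  0.2312] w 0.0853 F [ 0.3 -0.4 -0.3] shift mm [  2.3   0.6 219.2] yaw_y -80.12
turn units [-0.01  0.01  0.03]
```

```bash
python3 -m handwheel '[[[2,0.5,20],[0,0,0],-1],[[0,0,40],[0,0,0],-1],[[0,0,40],[0,0,0],-1],[[0,0,40],[0,0,0],-1],[[0,0,35],[0,0,0],-1],[[0,0,25],[0,0,0],-1],[[0,0,15],[0,0,0],-1],[[0,0,12],[0,0,0],-1],[[0,0,0],[0,0,0],-1],[[0,0,0],[0,0,0],-1],[[0,0,0],[0,0,0],0.2],[[0,0,0],[0,0,0],0.6],[[0,0,0],[0,0,0],1],[[0,0,0],[0,0,0],1],[[0,0,0],[0,0,0],1],[[0,0,0],[0,0,0],1]]' 60
python3 -c "
from h import *
go([.482,-.077,.003],-80.3)"
```

```text
clock: 7.28
position: [0.4836, -0.0788, 0.0049]
ee_rot: [0.0, 0.996, 0.085, 0.0]
contact_force: [-0.6, 1.0, 5.6]
width: 0.0393
gripper_force: 62.5
t 7.275 pos [ 0.4836 -0.0788  0.0049] w 0.0393 F [-0.6  1.   5.6] shift mm [-1.3 -2.1  1.9] yaw_y -80.22
turn units [ 0.   -0.01  0.01]
```

```bash
python3 -m handwheel '[[[0,0,-5],[0,0,0],1],[[0,0,-15],[0,0,0],1],[[0,0,-25],[0,0,0],1],[[0,0,-30],[0,0,0],1],[[0,0,-30],[0,0,0],1],[[0,0,-30],[0,0,0],1],[[0,0,-30],[0,0,0],1],[[0,0,-20],[0,0,0],1],[[0,0,-10],[0,0,0],1],[[0,0,0],[0,0,0],1]]' 80
python3 -m handwheel '[[[0,0,0],[0,0,-0.3],1],[[0,0,0],[0,0,-0.6],1],[[0,0,0],[0,0,-0.9],1],[[0,0,0],[0,0,-0.9],1],[[0,0,0],[0,0,-0.9],1],[[0,0,0],[0,0,-0.9],1],[[0,0,0],[0,0,-0.9],1],[[0,0,0],[0,0,-0.9],1],[[0,0,0],[0,0,-0.9],1],[[0,0,0],[0,0,-0.9],1],[[0,0,0],[0,0,-0.9],1],[[0,0,0],[0,0,-0.9],1],[[0,0,0],[0,0,-0.9],1],[[0,0,0],[0,0,-0.9],1],[[0,0,0],[0,0,-0.9],1],[[0,0,0],[0,0,-0.9],1],[[0,0,0],[0,0,-0.6],1],[[0,0,0],[0,0,-0.3],1],[[0,0,0],[0,0,0],1]]'
python3 -c "
from h import *
go([.466,.2275,.200],5.7)"
```

```text
clock: 8.52
position: [0.4832, -0.0788, 0.1993]
ee_rot: [0.0, 0.996, 0.085, 0.0]
contact_force: [-0.1, 0.1, -3.4]
width: 0.0382
gripper_force: 81.3
clock: 10.9
position: [0.483, -0.0787, 0.1987]
ee_rot: [-0.001, 0.668, 0.744, -0.0]
contact_force: [0.2, 0.2, -3.3]
width: 0.0387
gripper_force: 81.5
t 10.9 pos [ 0.483  -0.0787  0.1987] w 0.0387 F [ 0.2  0.2 -3.3] shift mm [306.2  16.1  -1.2] yaw_y 6.19
turn units [-0.01 -0.01  0.08]
```

```bash
python3 -m handwheel '[[[10,1,0],[0,0,0.1],1],[[25,1,0],[0,0,0],1],[[38,2,0],[0,0,0],1],[[38,2,0],[0,0,0],1],[[38,2,0],[0,0,0],1],[[38,2,0],[0,0,0],1],[[38,2,0],[0,0,0],1],[[38,2,0],[0,0,0],1],[[25,1,0],[0,0,0],1],[[13,1,0],[0,0,0],1],[[5,0,0],[0,0,0],1],[[0,0,0],[0,0,0],1],[[0,0,0],[0,0,0],1]]'
python3 - <<'E'
from h import *
go([.466,.2275,.2],5.7)
a=vision.get_image("wrist"); cv2.imwrite("pics/w2.png",a)
t=vision.get_image("top"); s=vision.get_image("scene")
cv2.imwrite("pics/m2.png",np.hstack([cv2.resize(t[150:240,110:240],(400,277)),cv2.resize(s[110:230,140:313],(400,277))]))
cv2.imwrite("pics/t2.png",t)
E
```

```text
clock: 12.52
position: [0.4693, 0.2265, 0.1993]
ee_rot: [0.0, 0.672, 0.74, -0.0]
contact_force: [-0.5, -0.3, -2.9]
width: 0.0383
gripper_force: 81.4
t 12.525 pos [0.4693 0.2265 0.1993] w 0.0383 F [-0.5 -0.3 -2.9] shift mm [ 1.3 -3.2 -0.7] yaw_y 5.54
turn units [-0.    0.   -0.03]
```

View pics/w2.png

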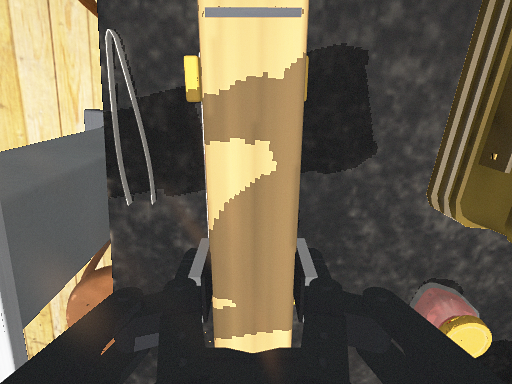

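View pics/m2.png

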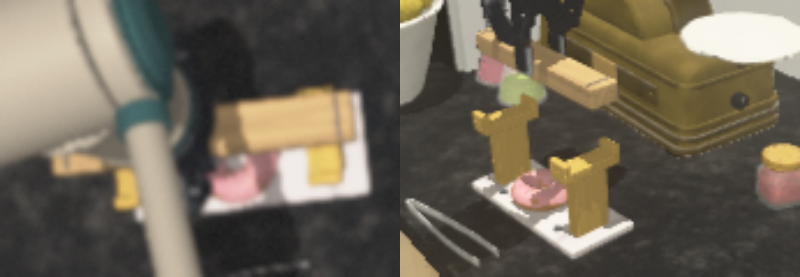

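The wrist view shows the board held square between the fingers. The far upright's lips stick out on both sides, with the left outer edge at about col 186 (rows 55–100) and the right at about col 308. I'll compare the board and riser lines in this one camera.

```bash
python3 - <<'E'
from h import *
c=cam("wrist"); zt=.1993+.0211
b=onplane(c,[[201,5],[307,5],[210,225],[298,225]],zt); print("board",b.round(4).tolist())
mid=(b[:2].mean(0),b[2:].mean(0)); d=mid[0]-mid[1]; print("board yaw",np.degrees(np.arctan2(-d[0],d[1])),"w",np.linalg.norm(b[0]-b[1]),np.linalg.norm(b[2]-b[3]))
end=onplane(c,[[254,-1]],zt)
lip=onplane(c,[[186,57],[308,57],[188,101],[308,101]],.122); print("lips",lip.round(4).tolist())
yaw=np.radians(5.7); ux=np.array([np.cos(yaw),np.sin(yaw)]);uy=np.array([-ux[1],ux[0]]); o=np.array([.466,.2275])
for n,P in(("board",np.array(mid)),("lip",lip),("tcp",readout.get_state()["position"][None])): print(n,(np.c_[(P[:,:2]-o)@ux,(P[:,:2]-o)@uy]*1000).round(1).tolist())
E
```

```text
board [[0.4408, 0.333, 0.2204], [0.4775, 0.3366, 0.2204], [0.4484, 0.2494, 0.2204], [0.4865, 0.2532, 0.2204]]
board yaw 5.684325332480328 w 0.036959752449766126 0.03832808989161317
lips [[0.4154, 0.3232, 0.122], [0.4959, 0.3311, 0.122], [0.4176, 0.2953, 0.122], [0.5002, 0.3034, 0.122]]
board [[3.8, 107.4], [3.8, 23.5]]
lip [[-40.8, 100.3], [40.0, 100.1], [-41.4, 72.3], [41.6, 72.1]]
tcp [[3.3, -1.2]]
```

```bash
python3 -m handwheel '[[[2.5,-3.5,8],[0,0,0],1],[[0,0,15],[0,0,0],1],[[0,0,18],[0,0,0],1],[[0,0,15],[0,0,0],1],[[0,0,10],[0,0,0],1],[[0,0,6],[0,0,0],1],[[0,0,4],[0,0,0],1],[[0,0,2],[0,0,0],1],[[0,0,0],[0,0,0],1],[[0,0,0],[0,0,0],1]]'
python3 - <<'E'
from h import *
go([.466,.2275,.115],5.7)
s=vision.get_image("scene"); w=vision.get_image("wrist")
cv2.imwrite("pics/m3.png",np.hstack([cv2.resize(s[130:230,160:260],(400,400),interpolation=cv2.INTER_CUBIC),cv2.resize(w[0:250,130:380],(400,400))]))
E
```

```text
clock: 13.92
position: [0.4658, 0.2296, 0.1216]
ee_rot: [0.0, 0.672, 0.741, 0.0]
contact_force: [0.2, 0.6, -2.4]
width: 0.0387
gripper_force: 81.4
t 13.925 pos [0.4658 0.2296 0.1216] w 0.0387 F [ 0.2  0.6 -2.4] shift mm [-2.1  0.   6.6] yaw_y 5.6
turn units [ 0.01 -0.   -0.02]
```

View pics/m3.png

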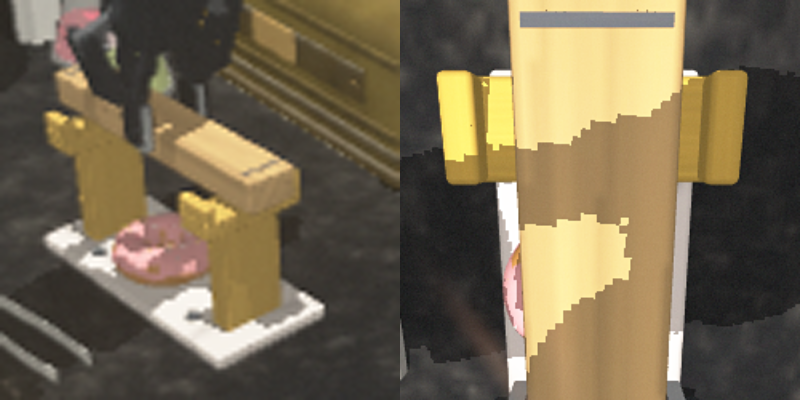

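The board sits over both seats, centred between the lips to within about 2 mm (board 515–683, lips 438–747). I'll lower the last few millimetres slowly.

```bash
python3 -m handwheel '[[[0,-1,2],[0,0,0],1],[[0,0,2],[0,0,0],1],[[0,0,1.5],[0,0,0],1],[[0,0,1],[0,0,0],1],[[0,0,0],[0,0,0],1],[[0,0,0],[0,0,0],1]]'
```

```text
clock: 14.78
position: [0.4645, 0.2294, 0.115]
ee_rot: [-0.0, 0.672, 0.741, 0.0]
contact_force: [-1.0, 0.1, 0.8]
width: 0.0383
gripper_force: 81.7
```

```bash
python3 -m handwheel '[[[0,0,0.5],[0,0,0],1],[[0,0,0],[0,0,0],0.1],[[0,0,0],[0,0,0],-0.2],[[0,0,0],[0,0,0],-0.6],[[0,0,0],[0,0,0],-0.9],[[0,0,0],[0,0,0],-0.9],[[0,0,0],[0,0,0],-0.9],[[0,0,-10],[0,0,0],-0.9],[[0,0,-25],[0,0,0],-0.9],[[0,0,-40],[0,0,0],-0.9],[[0,0,-40],[0,0,0],-0.9],[[0,0,-25],[0,0,0],-0.9],[[0,0,-10],[0,0,0],-0.9],[[0,0,0],[0,0,0],-0.9],[[0,0,0],[0,0,0],-0.9]]' 20
python3 - <<'E'
from h import *
go([.466,.2275,.115],5.7)
c=cam("wrist");w=vision.get_image("wrist"); s=vision.get_image("scene")
yaw=np.radians(5.7); ux=np.array([np.cos(yaw),np.sin(yaw),0]);uy=np.array([-ux[1],ux[0],0]); o=np.array([.466,.2275,.136])
P=proj(c,[o+a*ux+b*uy for a,b in((-.02,.12),(.02,.12),(.02,-.12),(-.02,-.12))]); print(P.round(0).tolist())
for p,q in((0,1),(1,2),(3,0)): cv2.line(w,*[tuple(int(v) for v in P[k]) for k in(p,q)],(0,0,255),1)
cv2.imwrite("pics/m4.png",np.hstack([cv2.resize(s[130:230,160:260],(380,380),interpolation=cv2.INTER_CUBIC),cv2.resize(w,(420,315))[:,:] if 0 else cv2.copyMakeBorder(cv2.resize(w,(420,315)),0,65,0,0,0)]))
E
```

```text
clock: 16.65
position: [0.4638, 0.2291, 0.2631]
ee_rot: [-0.001, 0.672, 0.741, -0.001]
contact_force: [-0.4, 0.6, -0.3]
width: 0.0811
gripper_force: 0.0
t 16.65 pos [0.4638 0.2291 0.2631] w 0.0811 F [-0.4  0.6 -0.3] shift mm [ -1.8   2.3 148.1] yaw_y 5.59
turn units [-0.02  0.   -0.02]
[[231.0, 41.0], [281.0, 40.0], [274.0, 293.0], [236.0, 293.0]]
```

View pics/m4.png

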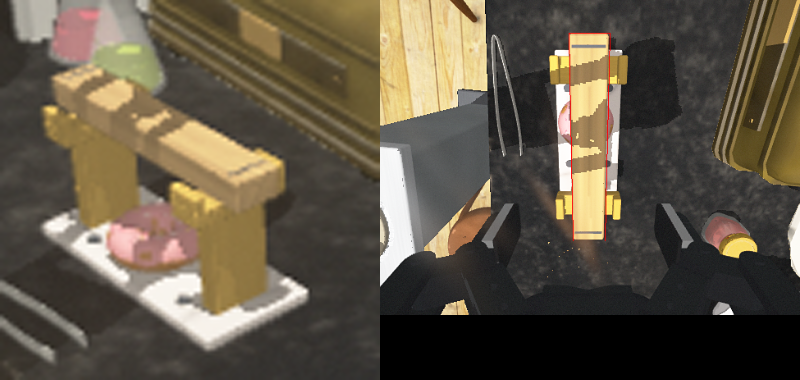

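The board lies flat in both seats and matches the predicted home outline, centred with even overhangs. The gripper is clear of it.

```bash
python3 -c "
from rig import manip; print(manip.sign_off())"
```

```text
the job is handed in; nothing more can be done
None
```

The long board was set down flat and centred across both uprights over the doughnut and let go of, and I handed the job in at about 17 s; the sign-off returned no verdict.

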